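# Feed a glass bottle through the dust flap of a bench chute

## Task

Feed the glass bottle lying on the loading shelf through the yellow gravity flap: with the fingertips gently push it along the shelf, under the flap and over the edge, so that it slides down to the stop at the foot of the chute, and get the fingers back out before the flap swings shut. Only push: do not pick the bottle up or knock it off the shelf, and leave the two single upright bottles and the jar beside the chute where they stand. Finish with the flap hanging shut.

Things in the scene. Friction and masses are not known exactly. Their poses are not given: they have to be found in the camera images.
- ink_bottle: Black glass bottle lying flat, 33 mm wide, 27 mm high, 74 mm long with its neck, 60-120 g. Origin: middle of its underside. Its +y runs along it to the neck end (37 mm from the origin), the flat base is 37 mm toward -y, +z is up. Centre of mass 7 mm baseward of the origin. Starts on the shelf, neck roughly toward the flap, up to 0.6 rad askew.
- chute: Bench feed chute, fixed to the table, blue and bare metal. Origin on the table (z 0) under the flap. +x is the feed direction, +z up. Loading shelf: flat, 90 mm high, from x -220 to 0 mm, 150 mm wide, side rims 6 mm high. Face plate with the flap at x 0, 102 mm wide, top at z 148 mm. Behind it a covered slick channel, 58 mm wide, falls 24 degrees from x 18 mm to a stop at x 187 mm.
- sill (a point): Foot of the opening, on the shelf surface (z 90 mm); axes as the chute's. Opening 58 mm wide, 42 mm high. Guide strips 12 mm high narrow from 127 to 55 mm apart at x -105 to -50 mm, then run parallel to the flap. The slick floor is level to x +18 mm, then drops at 24 degrees: the bottle tips and slides off by itself once its centre of mass is past that edge.
- flap (a joint): Angle of the yellow flap (55 mm wide, 42 mm high, 20 g), hinged 45 mm above the shelf at x +2 mm of the chute. 0 = hanging shut; grows to 1.45 as its lower edge swings inward, along +x. Light to push (under 1 N), on the bottle or directly. Gravity shuts it, slowed by a damper: about 2 s from wide open, the last few degrees slowest. It cannot swing outward.
- flap_edge (a point): Middle of the flap's lower edge, 42 mm below the hinge; 3 mm above the shelf surface when shut.
- pickup (a point): Point on the channel floor, 148 mm past the flap along the chute's +x, where the bottle's origin comes to lie when its leading end is against the stop; the channel has no cover there.
- upright_bottle_a: Black glass bottle standing upright on the table, 27 x 33 x 74 mm, origin under its middle. Bystander.
- upright_bottle_b: Second black glass bottle standing upright on the table, 27 x 33 x 74 mm, origin under its middle. Bystander.
- jar: Single round white jar with a lid, 70 mm across, 58 mm high, origin under its middle. Bystander on the table.

How it is judged:
By the outcome, as a careful person would: the job done as asked, in the order asked, and still so for the second after the job is handed in, with the robot touching nothing.
It also fails if it takes over 54 s, if anything falls off the work surface, if the arm or the gripper's body presses on something with over 40 N, if the wrist force passes 120 N, or if a joint passes its speed limit or range.

## Robot

A 7-joint arm with a two-finger parallel gripper is mounted at the origin on a cart in front of the work surface, level with it; the furniture and walls round the work are solid. World frame = base frame: x ahead of the robot, y to its left, z up, the work surface at z = 0. Lengths are in m, angles in rad, forces in N, time in s.
With the tool pointing down it reaches from about 0.425 to 0.875 m from the base axis. Payload 8.4 kg.
Tool frame: the origin (TCP) lies between the finger pads, 19 mm behind the fingertips; this is the grasp point; z points along the fingers, y is the line along which they close (so a half turn about z gives the same grasp; the last joint's range is limited). The gripper opens to 87 mm and grips with 3 to 60 N. Pads are 19 mm wide; open, the fingers measure 117 mm over their backs; the gripper's body (75 mm by 190 mm) begins 51 mm behind the grasp point.
Start: joints at [-1.234, 0.333, 0.04, 1.465, -0.013, 1.343, -0.059], TCP at [0.274, 0.589, 0.241] pointing down, gripper open.
Joint ranges: [-2.58, 2.58], [-0.38, 2.09], [-1.3, 1.39], [0.25, 2.4], [-1.5, 4.64], [0.08, 2.09], [-2.65, 2.65]. Speed limits (rad/s): [2.22, 2.22, 2.79, 2.79, 3.14, 3.14, 3.14].

## Interface

Orientations are given as a rotation vector (axis times angle).
In Python, from station import env gives the robot as it stands.
- The arm moves only by the shell command python3 jog.py [FORCE], which reads ROWS from standard input. ROWS is a JSON list of rows, 1 to 8 of them, each an object with the fields pos (a list: dx, dy, dz in a scale on which 1.0 is 0.5 m), rot (a list: a rotation vector rx, ry, rz in a scale on which 1.0 is 90 degrees), finger_gap (the finger opening in m); a field left out counts as zero (the opening has to be given); each row shifts and turns the commanded pose from where the row before left it, along the tool's axes as they then stand; what a row does not reach is not made up. A row lasts 1/10 s, in which the tool goes at most 0.05 m and 0.15 rad, less where a joint would pass 70% of its speed; a pose out of reach is approached as far as the arm can. The fingers move at their own pace and stop on an object; FORCE is the grip in N (left out, the last holds). Time passes only in rows, so rows that do not move let the fingers close. It prints the time, the measured TCP pose, the force, the opening and the grip force at its end. A shift or turn number past 1, either way, is cut back to 1. Input that does not fit is refused with a message, and nothing moves.
- env.state(): the state, without advancing time (a new reading comes with each control period).
- env.camera(name): name is "side" or "top" or "wrist"; returns the picture (480x640x3 uint8, red, green, blue); there is no depth.
- env.camera_info(name): a dict with "K" (3x3 intrinsics, pixels), "xyz" and "rotation" of the camera in the world. Camera axes: x right, y up, looking along -z (the intrinsics and any distortion apply to the point x, -y, -z); pixel columns grow to the right and rows downward; lengths in m; the calibration is good to about 2 mm. A picture is of the moment at which its call begins: read the wrist's pose just before it. camera_info takes no time and is no camera call; for the wrist camera it gives the pose at the moment of the call.
- env.hand_in(): hands the job in; it is judged then, once.
The state is a dict: "t": time; "joint_pos": joint angles; "qvel": joint speeds; "effort": joint torques, N m; "tcp_pos": TCP position; "tool_rot": TCP orientation; "contact_force": force on the tool from outside, world axes, zero at the start; "torque": the same for the moment, N m; "opening": finger opening in m; "grip_force": force on a finger pad.
Only numpy, scipy, OpenCV 4.12 (cv2) and the standard library are available. Lean on these libraries where they do the work, as an engineer would, in place of code of your own. Each camera call takes 0.05 s, during which the arm holds its last target. There are 200 camera calls.

## Working session

There is one attempt and no reset: what is moved stays moved. The work goes in short steps, Python scripts to look and compute and a shell command to move; the robot and the scene stay as the last step left them, time stands still between calls to the robot, and variables do not carry over. Pictures are saved under pics/ and viewed, at most 10 in all, crops included, and the job is handed in when it is done.

```bash
ls; mkdir -p pics; python3 - <<'E'
from station import env
import cv2,numpy as np
print(env.state())
for n in ("top","side"):
    i=env.camera_info(n);print(n,i)
    cv2.imwrite(f"pics/{n}0.png",env.camera(n)[:,:,::-1])
E
```

```text
jog.py
pics
station.py
{'t': 0.0, 'joint_pos': array([-1.23424444,  0.33390657,  0.03985356,  1.46628797, -0.01340875,
        1.34327257, -0.05849875]), 'qvel': array([-0.00116049, -0.00022845, -0.00052988, -0.00085572, -0.00066459,
        0.00108759, -0.0007534 ]), 'effort': array([ 1.46673341e-03, -6.56364655e+01,  1.33654419e+00, -4.03807926e+01,
       -5.94436331e-02,  4.49480605e-02,  1.95002535e-04]), 'tcp_pos': array([0.27418566, 0.58885623, 0.24035358]), 'tool_rot': array([-6.79018109e-01, -3.06707175e+00,  2.49472604e-03]), 'contact_force': array([-0.26124014,  0.37692592,  0.68451339]), 'torque': array([ 0.01067735, -0.02486508,  0.04900452]), 'grip_force': 0.0, 'opening': 0.08709109266021309}
top {'K': array([[440.85959195,   0.        , 313.87148753],
       [  0.        , 440.85959195, 238.22354788],
       [  0.        ,   0.        ,   1.        ]]), 'xyz': array([0.3847627 , 0.13718472, 0.96663406]), 'rotation': array([ 0.09279784, -0.10826977, -1.55536178])}
side {'K': array([[592.37144908,   0.        , 333.14780833],
       [  0.        , 592.37144908, 227.01866775],
       [  0.        ,   0.        ,   1.        ]]), 'xyz': array([0.54149079, 1.2539559 , 0.53206612]), 'rotation': array([0.00294669, 1.7424163 , 2.56284068])}
```

View pics/top0.png

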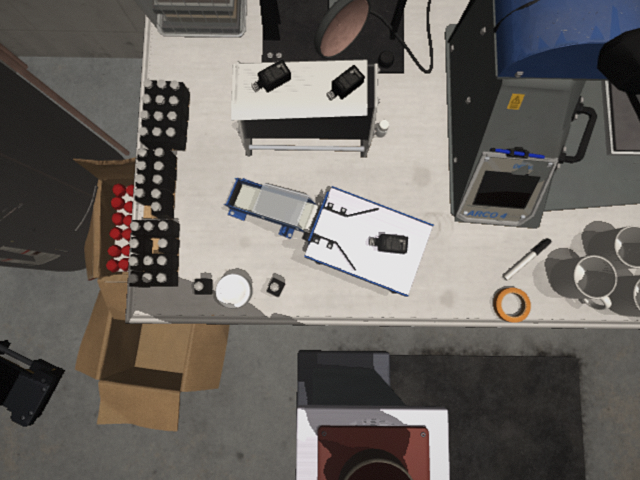

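View pics/side0.png

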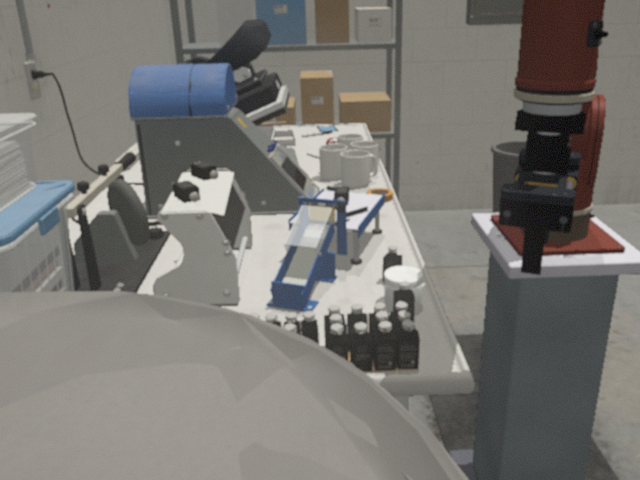

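The top view shows the shelf as a quadrilateral (330,187), (433,224), (407,295), (305,262). The flap is near (313,225), the channel runs left to (232,195), and the bottle is at (388,243) with its neck to the left. The side view sees the chute from its foot at about (300,290). I'll measure these properly.

```bash
cat > h.py <<'E'
import numpy as np,cv2
from scipy.spatial.transform import Rotation as R
def ray(i,p):
    K=i["K"];d=np.array([(p[0]-K[0,2])/K[0,0],-(p[1]-K[1,2])/K[1,1],-1.])
    return np.array(i["xyz"]),R.from_rotvec(i["rotation"]).apply(d)
def onz(i,p,z):
    o,d=ray(i,p);return o+d*(z-o[2])/d[2]
def proj(i,P):
    c=R.from_rotvec(i["rotation"]).inv().apply(np.asarray(P)-i["xyz"]);K=i["K"]
    return np.array([K[0,2]+K[0,0]*c[0]/-c[2],K[1,2]-K[1,1]*c[1]/-c[2]])
def tri(i,p,j,q):
    o,d=ray(i,p);u,e=ray(j,q);s=np.linalg.lstsq(np.c_[d,-e],u-o,rcond=None)[0]
    a,b=o+s[0]*d,u+s[1]*e;return (a+b)/2,np.linalg.norm(a-b)
E
python3 - <<'E'
from h import *
from station import env
i=env.camera_info("top");im=cv2.imread("pics/top0.png");hsv=cv2.cvtColor(im,cv2.COLOR_BGR2HSV)
m=((hsv[...,0]>100)&(hsv[...,0]<130)&(hsv[...,1]>90)&(hsv[...,2]>50)).astype(np.uint8)
m[:160]=0;m[310:]=0;m[:,:210]=0;m[:,445:]=0
ys,xs=np.nonzero(m);print("blue",len(xs))
c=im[165:315,215:445];cv2.imwrite("pics/c0.png",cv2.resize(c,None,fx=3.4,fy=3.4,interpolation=cv2.INTER_CUBIC))
# shelf: bright pixels + holes
w=((im.min(2)>215)).astype(np.uint8);w[:180]=0;w[305:]=0;w[:,:300]=0;w[:,440:]=0
n,l,s,_=cv2.connectedComponentsWithStats(w);k=1+s[1:,4].argmax();print(s[k])
cs,_=cv2.findContours((l==k).astype(np.uint8),0,2);h=cv2.convexHull(max(cs,key=len))
q=cv2.approxPolyDP(h,6,True)[:,0];print(q.tolist())
for p in q:print(onz(i,p,.09).round(4))
d=((im.max(2)<70)).astype(np.uint8);d[:228]=0;d[262:]=0;d[:,:362]=0;d[:,415:]=0
n,l,s,ce=cv2.connectedComponentsWithStats(d);print(s[1:],ce[1:])
E
```

```text
blue 865
[ 306  207  126   87 5742]
[[322, 211], [380, 207], [430, 226], [408, 292], [306, 254]]
[0.5536 0.1135 0.09  ]
[ 0.5635 -0.004   0.09  ]
[ 0.526  -0.1048  0.09  ]
[ 0.3932 -0.0583  0.09  ]
[0.4659 0.1445 0.09  ]
[[374 234  34  20 436]] [[390.53440367 243.05963303]]
```

View pics/c0.png

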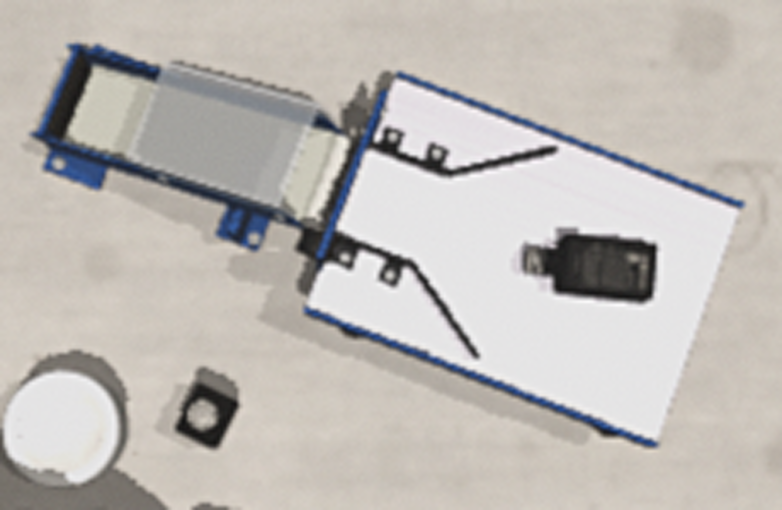

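The crop (offset 215,165, scale 3.4) shows these features:
- **Rims:** (398,74)-(742,205) and (306,312)-(656,443).
- **Guide tops:** (557,149)-(449,172)-(372,148) and (478,355)-(410,263)-(345,240).
- **Bottle:** base at (656,271), neck tip at (522,258).

```bash
python3 - <<'E'
from h import *
from station import env
i=env.camera_info("top")
f=lambda x,y,z:onz(i,(215+x/3.4,165+y/3.4),z)
P={k:f(*v) for k,v in dict(uf=(398,74,.096),ub=(742,205,.096),lf=(306,312,.096),lb=(656,443,.096),
 g1=(557,149,.102),g2=(449,172,.102),g3=(372,148,.102),k1=(478,355,.102),k2=(410,263,.102),k3=(345,240,.102),
 bb=(656,271,.11),bt=(657,240,.117),bt2=(654,301,.117),sh=(556,262,.117),nk=(522,258,.103),pu=(388,80,.148),pl=(320,258,.148)).items()}
ax=(P["uf"]-P["ub"])+(P["lf"]-P["lb"]);ax[2]=0;ax/=np.linalg.norm(ax);ly=np.array([-ax[1],ax[0],0])
back=(P["ub"]+P["lb"])/2;O=back+.22*ax
print("axis",ax,"yaw",np.arctan2(ax[1],ax[0]),"O",O,"width",np.linalg.norm(P["ub"]-P["lb"]))
for k,p in P.items():print(k,p.round(4),"chute",((p-O)@ax).round(4),((p-O)@ly).round(4))
E
```

```text
axis [0.34436928 0.93883428 0.        ] yaw 1.2192294370490924 O [0.53236795 0.12331487 0.096     ] width 0.1495079367026153
uf [0.6025 0.0938 0.096 ] chute -0.0035 -0.076
ub [ 0.5265 -0.1097  0.096 ] chute -0.2208 -0.0748
lf [0.4598 0.1464 0.096 ] chute -0.0033 0.076
lb [ 0.3867 -0.0568  0.096 ] chute -0.2192 0.0748
g1 [5.573e-01 3.000e-04 1.020e-01] chute -0.1069 -0.0658
g2 [0.5427 0.0638 0.102 ] chute -0.0523 -0.0302
g3 [0.5563 0.109  0.102 ] chute -0.0051 -0.0274
k1 [0.4358 0.0467 0.102 ] chute -0.1052 0.0643
k2 [0.4887 0.0863 0.102 ] chute -0.0498 0.0283
k3 [0.5016 0.1243 0.102 ] chute -0.0097 0.0292
bb [ 0.485  -0.0551  0.11  ] chute -0.1838 -0.017
bt [ 0.5021 -0.0544  0.117 ] chute -0.1773 -0.0328
bt2 [ 0.467  -0.0522  0.117 ] chute -0.1873 0.001
sh [0.4886 0.0037 0.117 ] chute -0.1274 -0.0001
nk [0.4924 0.0213 0.103 ] chute -0.1096 0.0024
pu [0.586 0.102 0.148] chute -0.0016 -0.0577
pl [0.4852 0.1386 0.148 ] chute -0.0019 0.0495
```

The measurements agree with the stated sizes: width 149.5 mm, guides at -105/-50, bottle length about 76 mm. The bottle is about +0.25 rad askew. Next I'll compute the approach.

```bash
cat >> h.py <<'E'
YAW=1.2192;AX=np.array([np.cos(YAW),np.sin(YAW),0]);LY=np.array([-AX[1],AX[0],0]);O=np.array([.5324,.1233,0])
def w(x,y,z=0):return O+x*AX+y*LY+np.array([0,0,z])
def c(p):p=np.asarray(p)-O;return np.array([p@AX,p@LY,p[2]]).round(4)
def to(s,goal,yaw):
    "tool-frame move to goal and turn so tool x points along chute yaw"
    r=R.from_rotvec(s["tool_rot"]);g=R.from_euler("z",YAW+yaw)*R.from_euler("x",np.pi)
    print("t",round(s["t"],2),"tcp chute",c(s["tcp_pos"]),"shift",r.inv().apply(goal-s["tcp_pos"]).round(4),"turn",(r.inv()*g).as_rotvec().round(3),"shift in goal axes",g.inv().apply(goal-s["tcp_pos"]).round(4),"F",s["contact_force"].round(1))
E
python3 - <<'E'
from h import *
from station import env
s=env.state();g=w(-.2053,-.0221,.24);print(g);to(s,g,.25)
E
```

```text
[ 0.48244333 -0.07705177  0.24      ]
t 0.1 tcp chute [0.3482 0.4027 0.2405] shift [-0.4699 -0.5158  0.0013] turn [-1.000e-03  1.000e-03  1.237e+00] shift in goal axes [-6.414e-01  2.747e-01  5.000e-04] F [ 0.  -0.2  0. ]
```

Units first: shifts go in shares of 0.5 m and turns go in shares of 90 degrees. So -0.032 m is -0.064, -0.029 m is -0.058.

```bash
echo '[{"pos": [-0.058,-0.064,0],"finger_gap": 0.0},{"pos": [-0.058,-0.064,0],"finger_gap": 0},{"pos": [-0.058,-0.064,0],"finger_gap": 0},{"pos": [-0.058,-0.064,0],"finger_gap": 0},{"pos": [-0.058,-0.064,0],"finger_gap": 0},{"pos": [-0.058,-0.064,0],"finger_gap": 0},{"pos": [-0.058,-0.064,0],"finger_gap": 0},{"pos": [-0.058,-0.064,0],"finger_gap": 0}]' | python3 jog.py 10
echo '[{"pos": [-0.06,-0.064,0],"finger_gap": 0.0},{"pos": [-0.06,-0.064,0],"finger_gap": 0},{"pos": [-0.06,-0.064,0],"finger_gap": 0},{"pos": [-0.06,-0.064,0],"finger_gap": 0},{"pos": [-0.06,-0.064,0],"finger_gap": 0},{"pos": [-0.06,-0.064,0],"finger_gap": 0},{"pos": [-0.06,-0.064,0],"finger_gap": 0},{"pos": [-0.056,-0.06,0],"finger_gap": 0}]' | python3 jog.py
echo '[{"rot": [0,0,0.0891],"finger_gap": 0},{"rot": [0,0,0.0891],"finger_gap": 0},{"rot": [0,0,0.0891],"finger_gap": 0},{"rot": [0,0,0.0891],"finger_gap": 0},{"rot": [0,0,0.0891],"finger_gap": 0},{"rot": [0,0,0.0891],"finger_gap": 0},{"rot": [0,0,0.0891],"finger_gap": 0},{"rot": [0,0,0.0891],"finger_gap": 0}]' | python3 jog.py
echo '[{"rot": [0,0,0.0745],"finger_gap": 0},{"finger_gap": 0},{"finger_gap": 0}]' | python3 jog.py
python3 - <<'E'
from h import *
from station import env
s=env.state();to(s,w(-.2053,-.0221,.115),.25);print(s["opening"])
i=env.camera_info("wrist");print(i["xyz"],i["rotation"],i["K"])
np.savez("w1.npz",K=i["K"],xyz=i["xyz"],rotation=i["rotation"])
cv2.imwrite("pics/w1.png",env.camera("wrist")[:,:,::-1])
E
```

```text
t: 0.9
tcp_pos: [0.3767, 0.2573, 0.241]
tool_rot: [-0.679, -3.067, 0.0]
contact_force: [0.4, 0.4, 0.2]
opening: 0.0308
grip_force: 0.0
t: 1.7
tcp_pos: [0.4852, -0.0736, 0.2413]
tool_rot: [0.68, 3.067, 0.0]
contact_force: [0.9, 1.0, 0.6]
opening: 0.0005
grip_force: 0.0
t: 2.5
tcp_pos: [0.4849, -0.0715, 0.241]
tool_rot: [-2.211, -2.231, 0.001]
contact_force: [0.9, 0.1, 0.6]
opening: 0.0002
grip_force: 0.0
t: 2.8
tcp_pos: [0.485, -0.0716, 0.2411]
tool_rot: [-2.328, -2.109, 0.0]
contact_force: [0.1, -0.8, 0.4]
opening: 0.0005
grip_force: 0.0
t 2.8 tcp chute [-0.1993 -0.0226  0.2411] shift [-0.0057 -0.002   0.1261] turn [-0.     0.     0.003] shift in goal axes [-0.0057 -0.002   0.1261] F [ 0.1 -0.8  0.4]
0.0005319213142404072
[4.92911369e-01 3.56355019e-04 3.84140334e-01] [-0.26949295  0.01233544 -0.09733818] [[382.9165869    0.         318.85377555]
 [  0.         382.9165869  245.17030568]
 [  0.           0.           1.        ]]
```

View pics/w1.png

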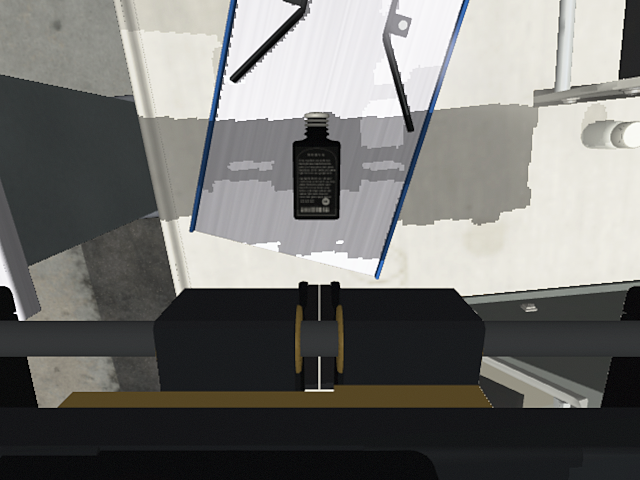

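The wrist view shows the bottle base at (294,217)-(339,218), the neck tip at (317,113), the rear rim corners at (193,231) and (377,277), and the guide tips at (234,80) and (410,130). The closed fingers are behind the base.

```bash
python3 - <<'E'
from h import *
from station import env
i=env.camera_info("top");j=dict(np.load("w1.npz"))
T=lambda x,y:(215+x/3.4,165+y/3.4)
for n,a,b in (("ub",T(742,205),(377,277)),("lb",T(656,443),(193,231)),("g1",T(557,149),(410,130)),("k1",T(478,355),(234,80)),("bt",T(657,240),(339,218)),("bt2",T(654,301),(294,217)),("neck",T(522,258),(317,113))):
    p,e=tri(i,a,j,b);print(n,c(p),"gap",e.round(4))
for n,p,z in (("ub",(377,277),.096),("lb",(193,231),.096),("g1",(410,130),.102),("k1",(234,80),.102),("bt",(339,218),.117),("bt2",(294,217),.117),("neck",(317,113),.112)):print(n,c(onz(j,p,z)))
E
```

```text
ub [-0.2228 -0.0782  0.0867] gap 0.0023
lb [-0.2216  0.0739  0.0873] gap 0.0011
g1 [-0.1068 -0.0658  0.103 ] gap 0.0004
k1 [-0.1054  0.0631  0.0915] gap 0.0013
bt [-0.1775 -0.0329  0.1165] gap 0.0002
bt2 [-0.1894 -0.0017  0.0997] gap 0.0019
neck [-0.1111  0.0003  0.0884] gap 0.0007
ub [-0.2199 -0.0771  0.096 ]
lb [-0.2194  0.0715  0.096 ]
g1 [-0.1067 -0.0662  0.102 ]
k1 [-0.1057  0.0604  0.102 ]
bt [-0.1775 -0.0328  0.117 ]
bt2 [-0.1848 -0.0018  0.117 ]
neck [-0.1127  0.      0.112 ]
```

Scaled: 0.035 m is 0.07, -0.002 m is -0.004, 0.003 rad is 0.0019.

```bash
echo '[{"pos": [-0.012,-0.004,0.06],"rot": [0,0,0.0019],"finger_gap": 0},{"pos": [0,0,0.07],"finger_gap": 0},{"pos": [0,0,0.07],"finger_gap": 0},{"pos": [0,0,0.032],"finger_gap": 0},{"pos": [0,0,0.018],"finger_gap": 0},{"finger_gap": 0}]' | python3 jog.py
python3 - <<'E'
from h import *
from station import env
s=env.state();to(s,w(-.2053,-.0221,.115),.25)
E
```

```text
t: 3.45
tcp_pos: [0.4821, -0.0773, 0.1156]
tool_rot: [-2.333, -2.103, 0.002]
contact_force: [-0.2, 0.1, -0.3]
opening: 0.0003
grip_force: 0.0
t 3.45 tcp chute [-0.2057 -0.0218  0.1156] shift [0.0003 0.0004 0.0006] turn [-0.002  0.001 -0.002] shift in goal axes [0.0003 0.0004 0.0006] F [-0.2  0.1 -0.3]
```

Scaled: 0.005 m is 0.01, 0.004 m is 0.008.

```bash
echo '[{"pos": [0.01,0,0],"finger_gap": 0},{"pos": [0.008,0,0],"finger_gap": 0},{"pos": [0.006,0,0],"finger_gap": 0},{"pos": [0.006,0,0],"finger_gap": 0},{"pos": [0.008,0,0],"finger_gap": 0},{"pos": [0.008,0,0],"finger_gap": 0},{"pos": [0.008,0,0],"finger_gap": 0},{"pos": [0.008,0,0],"finger_gap": 0}]' | python3 jog.py
echo '[{"pos": [0.008,0,0],"finger_gap": 0},{"pos": [0.008,0,0],"finger_gap": 0},{"pos": [0.008,0,0],"finger_gap": 0},{"pos": [0.006,0,0],"finger_gap": 0},{"finger_gap": 0}]' | python3 jog.py
cat > look.py <<'E'
import sys
from h import *
from station import env
s=env.state();to(s,w(0,0,.115),0);t=sys.argv[1]
i=env.camera_info("top");a=env.camera("top")[:,:,::-1]
j=env.camera_info("wrist");b=env.camera("wrist")[:,:,::-1]
np.savez(f"{t}.npz",K=j["K"],xyz=j["xyz"],rotation=j["rotation"])
A=cv2.resize(a[165:315,215:445],(690,450),interpolation=2)[:,:,:]
B=cv2.resize(b,(480,360))
cv2.imwrite(f"pics/{t}.png",np.vstack([cv2.resize(A,(460,300)),cv2.resize(b[:300],(460,216))]) if 0 else np.hstack([cv2.resize(A[:, :],(400,261)),cv2.resize(b[:418],(400,261))]))
cv2.imwrite(f"{t}_top.png",a);cv2.imwrite(f"{t}_wrist.png",b)
E
python3 look.py p1
```

```text
t: 4.25
tcp_pos: [0.4858, -0.0461, 0.1162]
tool_rot: [2.335, 2.102, -0.0]
contact_force: [-0.6, 0.5, -0.4]
opening: 0.0006
grip_force: 0.4
t: 4.75
tcp_pos: [0.4874, -0.031, 0.1162]
tool_rot: [-2.334, -2.102, -0.0]
contact_force: [0.9, 0.1, -0.2]
opening: 0.0005
grip_force: 0.0
t 4.75 tcp chute [-0.1603 -0.0109  0.1162] shift [0.1581 0.0287 0.0012] turn [-0.    -0.     0.247] shift in goal axes [ 0.1603 -0.0109  0.0012] F [ 0.9  0.1 -0.2]
```

View p1_wrist.png

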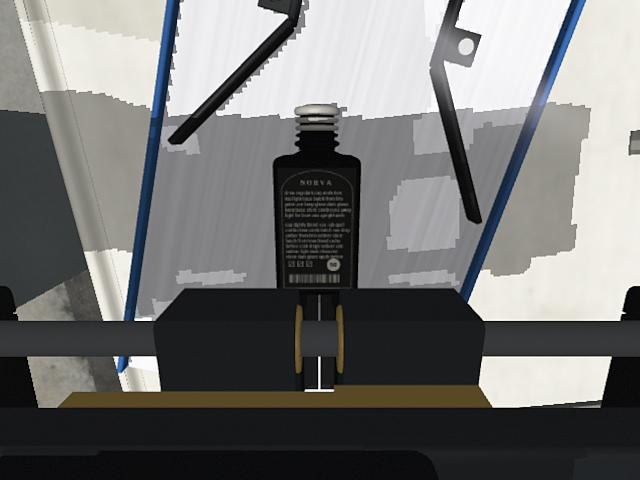

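The push went straight: the neck tip is at (318,104) and the bottle axis is in line with the fingers at column 319. Next I'll push on while turning square to the chute.

Scaled: 0.004 m is 0.008, -0.001 m is -0.002, 0.04 rad is 0.0255.

```bash
echo '[{"pos": [0.008,-0.002,0],"rot": [0,0,0.0255],"finger_gap": 0},{"pos": [0.008,-0.002,0],"rot": [0,0,0.0255],"finger_gap": 0},{"pos": [0.008,-0.002,0],"rot": [0,0,0.0255],"finger_gap": 0},{"pos": [0.008,-0.002,0],"rot": [0,0,0.0255],"finger_gap": 0},{"pos": [0.008,-0.002,0],"rot": [0,0,0.0255],"finger_gap": 0},{"pos": [0.008,-0.002,0],"rot": [0,0,0.0255],"finger_gap": 0},{"pos": [0.008,0,0],"rot": [0,0,0.0045],"finger_gap": 0},{"pos": [0.008,0,0],"finger_gap": 0}]' | python3 jog.py
echo '[{"pos": [0.008,0,0],"finger_gap": 0},{"pos": [0.006,0,0],"finger_gap": 0},{"finger_gap": 0}]' | python3 jog.py
python3 look.py p2
```

```text
t: 5.65
tcp_pos: [0.4892, 0.0007, 0.1163]
tool_rot: [-2.576, -1.799, 0.0]
contact_force: [-0.4, -0.4, -0.2]
opening: 0.0002
grip_force: 0.2
t: 5.95
tcp_pos: [0.4917, 0.0077, 0.1162]
tool_rot: [2.575, 1.799, -0.0]
contact_force: [-0.1, -0.4, 0.3]
opening: 0.0003
grip_force: 0.0
t 5.95 tcp chute [-0.1226 -0.0016  0.1162] shift [ 0.1226 -0.0015  0.0012] turn [-0.     0.     0.001] shift in goal axes [ 0.1226 -0.0016  0.0012] F [-0.1 -0.4  0.3]
```

View p2_wrist.png

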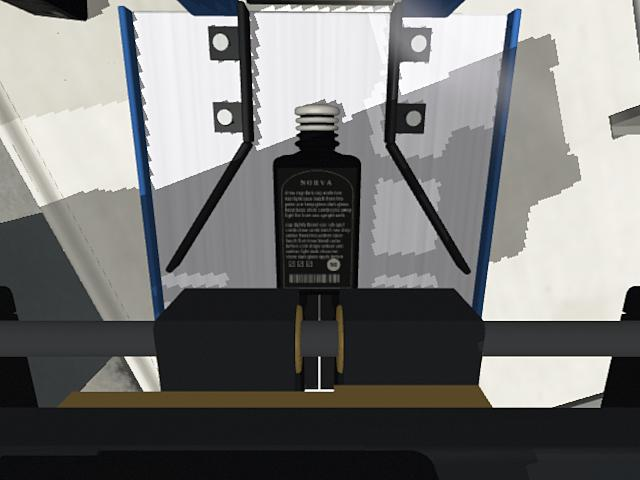

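The bottle is aligned and centred: the guides are at columns 249 and 389, and the bottle axis is at 318. I'll push on to just before the tip-over.

Scaled: 0.006 m is 0.012, 0.005 m is 0.01.

```bash
echo '[{"pos": [0.01,0,0],"finger_gap": 0},{"pos": [0.012,0,0],"finger_gap": 0},{"pos": [0.012,0,0],"finger_gap": 0},{"pos": [0.012,0,0],"finger_gap": 0},{"pos": [0.012,0,0],"finger_gap": 0},{"pos": [0.012,0,0],"finger_gap": 0},{"pos": [0.012,0,0],"finger_gap": 0},{"pos": [0.012,0,0],"finger_gap": 0}]' | python3 jog.py
echo '[{"pos": [0.012,0,0],"finger_gap": 0},{"pos": [0.012,0,0],"finger_gap": 0},{"pos": [0.012,0,0],"finger_gap": 0},{"pos": [0.012,0,0],"finger_gap": 0},{"pos": [0.012,0,0],"finger_gap": 0},{"pos": [0.012,0,0],"finger_gap": 0},{"pos": [0.008,0,0],"finger_gap": 0},{"pos": [0.006,0,0],"finger_gap": 0}]' | python3 jog.py
python3 look.py p3
```

```text
t: 6.85
tcp_pos: [0.5079, 0.0517, 0.1163]
tool_rot: [2.576, 1.798, -0.0]
contact_force: [-0.1, -1.2, 1.1]
opening: 0.0007
grip_force: 0.7
t: 7.65
tcp_pos: [0.5227, 0.0922, 0.1162]
tool_rot: [2.576, 1.799, -0.0]
contact_force: [-0.0, -0.6, -0.5]
opening: 0.0006
grip_force: 0.2
t 7.65 tcp chute [-0.0326 -0.0016  0.1162] shift [ 0.0326 -0.0016  0.0012] turn [-0.  0. -0.] shift in goal axes [ 0.0326 -0.0016  0.0012] F [-0.  -0.6 -0.5]
```

View pics/p3.png

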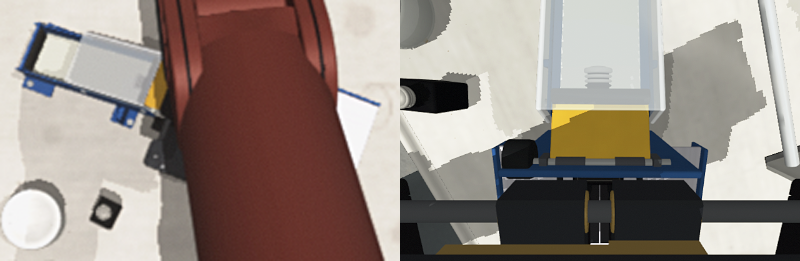

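The flap is raised on the bottle, and the neck is visible under the cover at (598,75). The last few millimetres, slowly.

Scaled: 0.004 m is 0.008, 0.003 m is 0.006.

```bash
echo '[{"pos": [0.008,0,0],"finger_gap": 0},{"pos": [0.008,0,0],"finger_gap": 0},{"pos": [0.006,0,0],"finger_gap": 0},{"pos": [0.004,0,0],"finger_gap": 0},{"finger_gap": 0},{"finger_gap": 0},{"finger_gap": 0}]' | python3 jog.py
python3 look.py p4
```

```text
t: 8.45
tcp_pos: [0.527, 0.1037, 0.1163]
tool_rot: [2.576, 1.798, -0.0]
contact_force: [-0.1, 0.2, 0.2]
opening: 0.0003
grip_force: 0.0
t 8.45 tcp chute [-0.0202 -0.0017  0.1163] shift [ 0.0202 -0.0017  0.0013] turn [-0.     0.    -0.001] shift in goal axes [ 0.0202 -0.0017  0.0013] F [-0.1  0.2  0.2]
```

View pics/p4.png

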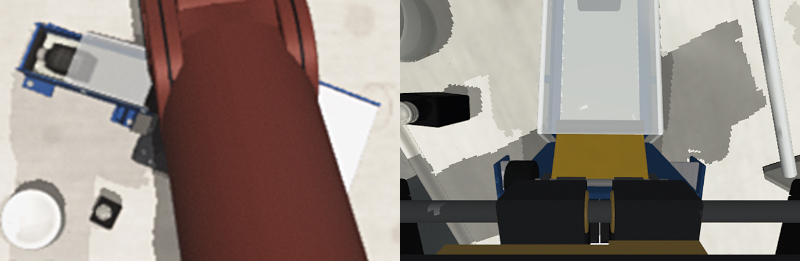

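The bottle has slid to the foot, at (60,57) in the top half. Back out at once.

Scaled: -0.04 m is -0.08, -0.03 m is -0.06.

```bash
echo '[{"pos": [-0.04,0,0],"finger_gap": 0},{"pos": [-0.06,0,0],"finger_gap": 0},{"pos": [-0.06,0,0],"finger_gap": 0},{"pos": [-0.06,0,-0.04],"finger_gap": 0},{"pos": [0,0,-0.08],"finger_gap": 0},{"pos": [0,0,-0.08],"finger_gap": 0},{"pos": [-0.06,0,-0.06],"finger_gap": 0},{"pos": [-0.06,0,0],"finger_gap": 0}]' | python3 jog.py
echo '[{"pos": [-0.04,0,0],"finger_gap": 0},{"finger_gap": 0},{"finger_gap": 0},{"finger_gap": 0},{"finger_gap": 0},{"finger_gap": 0},{"finger_gap": 0},{"finger_gap": 0}]' | python3 jog.py
for k in 1 2 3;do echo '[{"finger_gap": 0},{"finger_gap": 0},{"finger_gap": 0},{"finger_gap": 0},{"finger_gap": 0},{"finger_gap": 0},{"finger_gap": 0},{"finger_gap": 0}]' | python3 jog.py|head -2;done
python3 look.py p5
python3 - <<'E'
from h import *
from station import env
a=cv2.imread("p5_top.png");b=cv2.imread("p5_wrist.png");s=env.camera("side")[:,:,::-1]
f=lambda x:cv2.resize(x,(400,300),interpolation=cv2.INTER_CUBIC)
cv2.imwrite("pics/p5b.png",np.vstack([np.hstack([f(a[165:315,205:405]),f(b)]),np.hstack([f(s[170:320,250:450]),f(a)])]))
# flap yellow & bottle in channel
for n,m in (("top",a),("side",s),("wrist",b)):
    h=cv2.cvtColor(m,cv2.COLOR_BGR2HSV);y,x=np.nonzero((h[...,0]>15)&(h[...,0]<32)&(h[...,1]>150)&(h[...,2]>90));print(n,len(x),x.mean() if len(x) else 0,y.mean() if len(x) else 0)
i=env.camera_info("top")
d=(a.max(2)<75).astype(np.uint8);d[:175]=0;d[225:]=0;d[:,:225]=0;d[:,275:]=0
n,l,st,ce=cv2.connectedComponentsWithStats(d);k=1+st[1:,4].argmax();print(st[k],c(onz(i,ce[k],.05)))
E
```

```text
t: 9.35
tcp_pos: [0.4697, -0.0571, 0.2501]
tool_rot: [2.574, 1.797, 0.009]
contact_force: [0.3, 0.0, 0.1]
opening: 0.0006
grip_force: 0.0
t: 10.15
tcp_pos: [0.4616, -0.0743, 0.2462]
tool_rot: [2.576, 1.798, -0.0]
contact_force: [-0.3, 0.0, -0.2]
opening: 0.0003
grip_force: 0.0
t: 10.95
tcp_pos: [0.4615, -0.0745, 0.2463]
t: 11.75
tcp_pos: [0.4615, -0.0745, 0.2463]
t: 12.55
tcp_pos: [0.4615, -0.0745, 0.2463]
t 12.55 tcp chute [-0.2101 -0.0016  0.2463] shift [ 0.2101 -0.0017  0.1313] turn [-0.  0. -0.] shift in goal axes [ 0.2101 -0.0016  0.1313] F [ 0.2 -0.2 -0.2]
top 238 512.4453781512605 155.63025210084032
side 2 389.0 193.5
wrist 108 319.6666666666667 351.4074074074074
[240 190  19  18 207] [ 0.1552 -0.0009  0.05  ]
```

View pics/p5b.png

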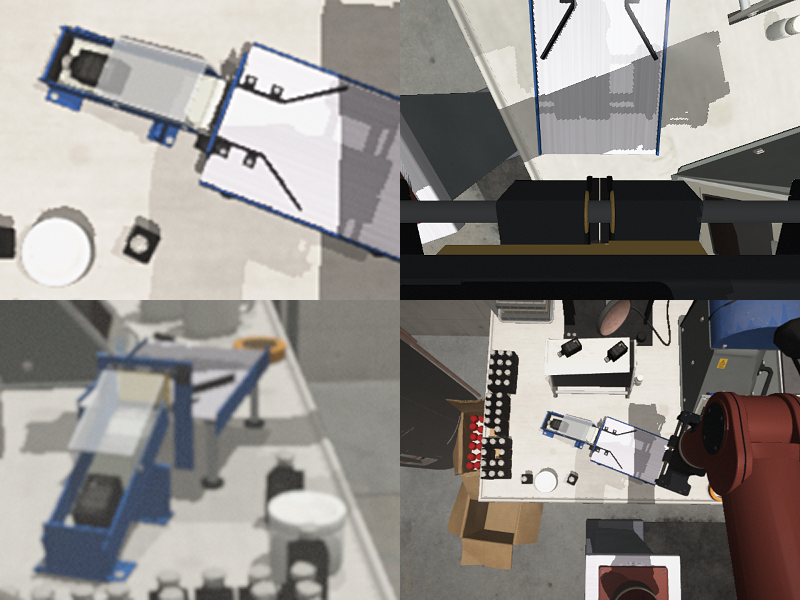

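The bottle lies at the foot of the channel. As at the start, no yellow flap shows from the top, and the bystanders have not moved. I'll wait a little for the last degrees of flap travel, then hand in.

```bash
for k in 1 2;do echo '[{"finger_gap": 0},{"finger_gap": 0},{"finger_gap": 0},{"finger_gap": 0},{"finger_gap": 0},{"finger_gap": 0},{"finger_gap": 0},{"finger_gap": 0}]' | python3 jog.py|head -1;done
python3 -c "
from station import env
print(env.hand_in())"
```

```text
t: 13.5
t: 14.3
the job is handed in; nothing more can be done
None
```

I pushed the bottle under the flap and over the edge, and it slid to the foot of the chute. The fingers were backed out, the flap looked shut, the upright bottles and jar looked undisturbed, and I handed the job in at 14.3 s; no verdict was shown.

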